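# Clamp a transformer with the fine knob only

### The arm

A 6-joint arm with a two-finger parallel gripper is mounted at the origin on a cart in front of the work surface, level with it; the furniture and walls round the work are solid. World frame = base frame: x ahead of the robot, y to its left, z up, the work surface at z = 0. Lengths are in m, angles in rad, forces in N, time in s.
With the tool pointing down it reaches from about 0.325 to 0.85 m from the base axis. Payload 4.4 kg.
Tool frame: the origin (TCP) lies midway between the tips of the shut fingers; the grasp point (between the pads) lies 19 mm behind it; z points along the fingers, y is the line along which they close (so a half turn about z gives the same grasp; the last joint's range is limited). The gripper opens to 94 mm and grips with 3 to 60 N. Pads are 16 mm wide; open, the fingers measure 119 mm over their backs; the gripper's body (75 mm by 177 mm) begins 78 mm behind the grasp point.
Start: joints at [-1.31, 0.207, 1.542, -0, 1.393, -0.15], TCP at [0.23, -0.527, 0.205] pointing down, gripper open.
Joint ranges: [-2.73, 2.73], [-0.86, 2.22], [0.23, 2.46], [-1.11, 4.25], [0.08, 2.63], [-2.82, 2.82]. Speed limits (rad/s): [2.79, 2.79, 3.14, 3.14, 3.14, 3.14].

### API

Orientations are given as a rotation vector (axis times angle).
In Python, from bench import ctrl gives the robot as it stands.
- The arm moves only by the tool move_arm, never from a script. Its argument "steps" is a list of rows, each an object of numbers: "x", "y", "z": the shift along the tool's x, y, z in cm; "wx", "wy", "wz": the turn, a rotation vector about the tool's x, y, z in degrees; "jaw": the gripper's target within -1 to 1 (shut at 1, half-way at 0, fully open at -1). A call has 1 to 5 rows; each row shifts and turns the commanded pose from where the row before left it, along the tool's axes as they then stand; what a row does not reach is not made up. A row lasts 1/10 s, in which the tool goes at most 50 mm and 8.59 degrees, less where a joint would pass 70% of its speed; a pose out of reach is approached as far as the arm can. A call is refused whole if a number of a shift passes 5 or a number of a turn 8.59, either way. A call with a gripper value outside its range is refused whole. The fingers move at their own pace and stop on an object; the grip force is fixed at half the most. Time passes only in rows, so rows that do not move let the fingers close. It gives the time, the measured TCP pose, the force, the opening and the grip force at its end, in the units of the state.
- ctrl.read_state(): the state, without advancing time (a new reading comes with each control period).
- ctrl.get_image(name): name is "scene" or "top" or "wrist"; returns a dict with "frame" (384x512x3 uint8, blue, green, red), "vertical_fov" (degrees; the focal length in pixels is half the picture's height over the tangent of half this angle, whatever the lens; pixels are square), "cx", "cy" (the principal point, pixels), "position" and "orientation" of the camera in the world. Camera axes: x right, y up, looking along -z (the intrinsics and any distortion apply to the point x, -y, -z); pixel columns grow to the right and rows downward; lengths in m; the calibration is good to about 2 mm. The wrist camera is an equidistant fisheye: a pixel r from the principal point sees the ray r / f radians off the axis. A picture is of the moment at which its call begins. There is no depth.
- ctrl.close_job(): hands the job in; it is judged then, once.
The state is a dict: "clock": time; "qpos": joint angles; "joint_velocities": joint speeds; "tau": joint torques, N m; "tool_pos": TCP position; "ee_rot": TCP orientation; "force": force on the tool from outside, world axes, zero at the start; "torque": the same for the moment, N m; "finger_gap": finger opening in m; "finger_force": force on a finger pad.
Only numpy, scipy, OpenCV 4.12 (cv2) and the standard library are available. Lean on these libraries where they do the work, as an engineer would, in place of code of your own. Each camera call takes 0.05 s, during which the arm holds its last target. There are 200 camera calls.

### The job

Set the small transformer upright in the clamping jig, between the rubber-faced jaw and the stop bar, with its bare lamination faces towards them. Then turn only the small fine knob clockwise until the jaw has pushed the transformer against the sprung face of the stop bar and holds it firmly but gently, with 5 to 20 N of clamping force, and let go. Leave the wide coarse ring under the knob where it is set, and do not disturb the other things on the bench.

Things in the scene. Friction and masses are not known exactly. Their poses are not given: they have to be found in the camera images.
- transformer: Small transformer standing loose on the bench, 0.16 kg. Grey laminated core 34 (x) x 42 (y) x 36 (z) mm; the coil sticks out on both x sides to 52 mm overall (coil ends 26 mm wide in y, 8 to 29 mm above the underside): grasp across the coil ends, closing along x. The lamination faces at y = -21 and +21 mm are to be clamped. Origin: centre of the underside, z up.
- jig: Clamping jig, fixed. Base plate 184 (x) x 76 (y) x 12 mm, x = -88 to +96 mm. Gearbox with the knob pair at x = 24 to 92 mm, 70 mm wide, top 46 mm above the bench; open nest on its -x side. The jaw closes along the jig's -x and presses the part against the stop bar. Origin: at bench height on the centre line, below the pad face when the jaw is fully open; z up.
- jaw_pad: Jaw pad, a rubber-faced plate 40 mm wide, 14.5 to 40.5 mm above the bench, with a slanted lead-in lip 7 mm higher; axes as the jig's. Origin: at bench height below the face that touches the part. It moves rigidly with the fine knob, 7 mm to the jig's -x per rad, pushing the part before it. Once the part meets the sprung stop face, the clamping force grows by about 37 N per rad of further turning.
- knob_top (a point): Centre of the flat top of the fine knob, on its vertical axis, 79 mm above the bench, 58 mm from the jig's origin towards its +x. The fine knob is a ribbed black round knob, 24 mm in diameter, standing 21 mm above the coarse ring on the same axis.
- fine_knob (a joint): Angle of the fine knob, rad: 0 = jaw fully open, grows clockwise seen from above (closing), end at 4.0; starts between 0 and 0.25. Its drive drags with about 0.17 N m and stays where it is left; each 10 N of clamping force adds about 0.07 N m.
- ring_mark (a point): Black index line on the top of the coarse ring, 28 mm from its axis. The coarse ring is a ribbed aluminium ring 60 mm in diameter round the foot of the fine knob, flat top 58 mm above the bench; it turns at a touch (0.008 N m) and must keep its setting (within 0.13 rad).
- nest (a point): Point on the nest floor (12 mm above the bench), on the jig's centre line, 27 mm to -x of its origin. The transformer belongs here, y axis along the jig's x, either way round. Both y sides are open. At -x is the stop bar, 24 x 62 x 26 mm, with a sprung face plate with a lip (yields 6 N per mm, up to 7 mm): the face lies 51 to 56 mm to -x of the jig's origin, new each time.
- heat_sink: Bystander: finned grey heat sink 25 x 40 x 22 mm, loose. Origin: centre of the underside.
- relay_carton: Bystander: small cardboard carton 45 x 74 x 50 mm, loose. Origin: centre of the underside.
- block_battery: Bystander: block battery 18 x 26 x 49 mm standing upright, loose. Origin: centre of the underside.
Not all that is in view belongs to the job. Of the things like the jig, leave any that is pink; of the rest the larger one is meant.

How it is judged:
By the outcome, as a careful person would: the job done as asked, in the order asked, and still so for the second after the job is handed in, with the robot touching nothing.
It also fails if it takes over 72 s, if anything falls off the work surface, if the arm or the gripper's body presses on something with over 40 N, if the wrist force passes 120 N, or if a joint passes its speed limit or range.

## Working session

There is one attempt and no reset: what is moved stays moved. The work goes in short steps, Python scripts to look and compute and a tool call to move; the robot and the scene stay as the last step left them, time stands still between calls to the robot, and variables do not carry over. Pictures are saved under pics/ and viewed, at most 10 in all, crops included, and the job is handed in when it is done.

Besides the shell and the picture viewer there is one more tool, called after ">>>" in YAML: its name, and indented under it one key for each argument. move_arm: Moves the arm, as the interface text tells. Its arguments: {"type":"object","properties":{"steps":{"type":"array","items":{"type":"object","properties":{"x":{"type":"number"},"y":{"type":"number"},"z":{"type":"number"},"wx":{"type":"number"},"wy":{"type":"number"},"wz":{"type":"number"},"jaw":{"type":"number"}}}}},"required":["steps"]}

```bash
mkdir -p pics; ls; python3 - <<'E'
from bench import ctrl
import cv2,numpy as np
for n in ["scene","top"]:
    d=ctrl.get_image(n); cv2.imwrite(f"pics/{n}0.png",d["frame"]); print(n,{k:d[k] for k in d if k!="frame"})
s=ctrl.read_state(); print(s)
E
```

```text
pics
scene {'vertical_fov': 46.618073168283345, 'cx': 250.46525815158884, 'cy': 191.2130651252377, 'position': array([-0.13637058,  0.97381846,  0.58356179]), 'orientation': array([ 0.50066309, -1.40968644, -2.14776731])}
top {'vertical_fov': 50.257579413433035, 'cx': 254.50272106802475, 'cy': 191.02721623715772, 'position': array([0.48967057, 0.05922569, 1.32197008]), 'orientation': array([ 0.04517563, -0.06378559, -1.55282732])}
{'clock': 0.1, 'qpos': array([-1.30947314e+00,  2.07344244e-01,  1.54282397e+00,  7.04933697e-06,
        1.39348145e+00, -1.50455478e-01]), 'joint_velocities': array([ 0.00057601, -0.00038816, -0.00411786, -0.0024509 ,  0.00010296,
       -0.00152209]), 'tau': array([-3.17712438e-04, -3.71868110e+01, -2.82293415e+01,  7.00502191e-02,
        3.12234380e-02, -6.07668676e-05]), 'tool_pos': array([ 0.22996159, -0.52621261,  0.20439544]), 'ee_rot': array([-3.07323037e+00, -6.41838365e-01,  1.68033082e-04]), 'force': array([ 0.39286293,  0.27301443, -0.33793311]), 'torque': array([-0.01174787,  0.00033012, -0.05125058]), 'finger_force': 0.0, 'finger_gap': 0.09437530506410186}
```

View pics/scene0.png

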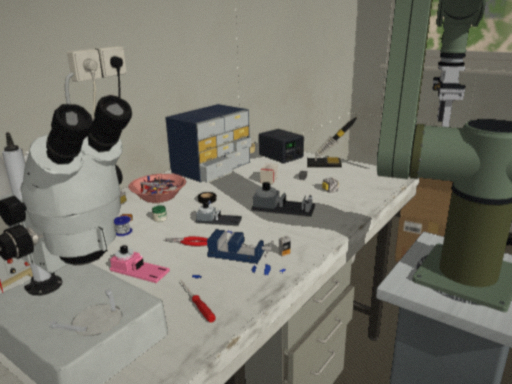

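View pics/top0.png

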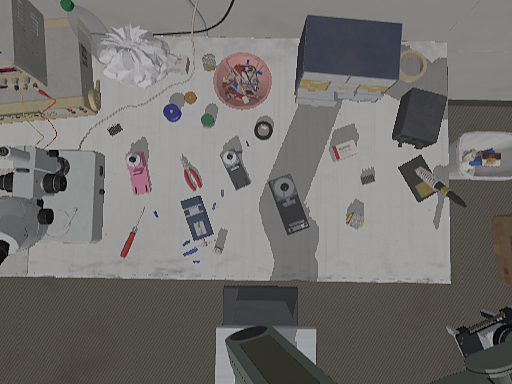

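Top view candidates. Jigs: pink (138,172), small grey (235,168) and large grey (288,203); the large grey one is meant. Transformer: (355,214) with a yellow coil; the heat sink (367,175), carton (343,149) and the block at (220,240) are bystanders. One close crop to check.

```bash
cat > h.py <<'E'
import numpy as np,cv2
from scipy.spatial.transform import Rotation as R
from bench import ctrl
def ray(d,u,v):
    f=d["frame"].shape[0]/2/np.tan(np.radians(d["vertical_fov"])/2)
    a=np.array([u-d["cx"],v-d["cy"]])/f
    if d.get("fish"):
        r=np.hypot(*a); c=np.array([*(a*np.sin(r)/max(r,1e-9)),np.cos(r)])
    else: c=np.array([*a,1.])
    c=c*[1,-1,-1]
    return R.from_rotvec(d["orientation"]).apply(c)
def onto(d,u,v,z):
    r=ray(d,u,v);p=np.array(d["position"]);return p+r*(z-p[2])/r[2]
def proj(d,p):
    f=d["frame"].shape[0]/2/np.tan(np.radians(d["vertical_fov"])/2)
    c=R.from_rotvec(d["orientation"]).inv().apply(np.array(p)-d["position"])*[1,-1,-1]
    if d.get("fish"):
        t=np.arctan2(np.hypot(c[0],c[1]),c[2]); a=c[:2]/np.hypot(c[0],c[1])*t
    else: a=c[:2]/c[2]
    return a*f+[d["cx"],d["cy"]]
def get(n):
    d=dict(ctrl.get_image(n)); d["fish"]=n=="wrist"; return d
E
python3 - <<'E'
from h import *
d=get("top")
c=d["frame"][130:250,240:400]
cv2.imwrite("pics/c1.png",cv2.resize(c,None,fx=5,fy=5,interpolation=cv2.INTER_CUBIC))
for n,u,v,z in [("knob",284,187,.079),("jigfar",300,230,.012),("tr",355,215,.03)]: print(n,onto(d,u,v,z).round(3))
E
```

```text
knob [ 0.59  -0.045  0.079]
jigfar [ 0.459 -0.103  0.012]
tr [ 0.509 -0.274  0.03 ]
```

View pics/c1.png

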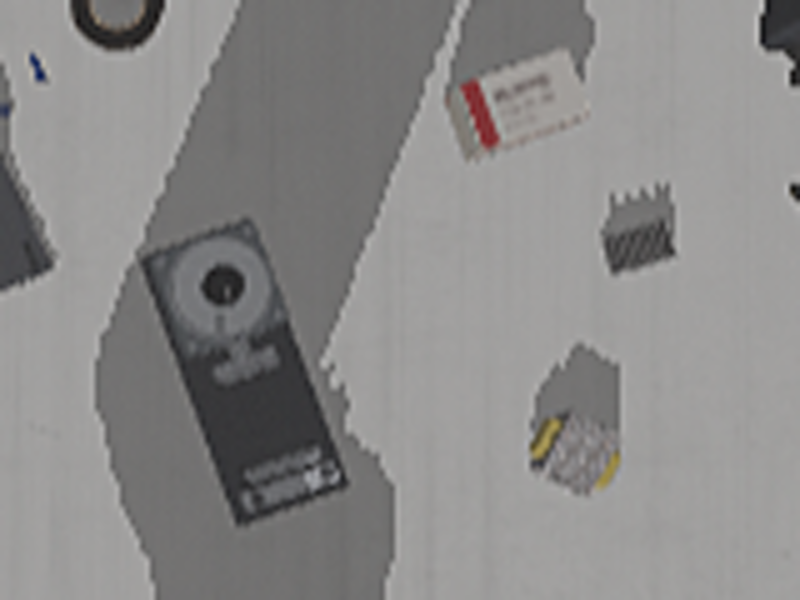

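Crop confirms: big grey jig with knob at crop (223,287), stop bar with sprung face at the near end (290,480); transformer with yellow coil ends at crop (547,440) and (608,470). Both choices match the description.

```bash
python3 - <<'E'
from h import *
d=get("top")
P=lambda x,y,z: onto(d,240+x/5,130+y/5,z)
k=P(223,287,.079); a=P(240,525,.012); b=P(350,487,.012); g1=P(140,258,.046);g2=P(250,220,.046)
m=(a+b)/2;g=(g1+g2)/2
ax=(k-m)[:2]; print("knob",k.round(4),"end",m.round(4),"len",np.hypot(*ax),"(146) width",np.hypot(*(a-b)[:2]),"g width",np.hypot(*(g1-g2)[:2]))
print("axis deg",np.degrees(np.arctan2(ax[1],ax[0])),"edge dir",np.degrees(np.arctan2((b-a)[1],(b-a)[0])), "gear", np.degrees(np.arctan2((g-m)[1],(g-m)[0])))
c1=P(547,440,.029);c2=P(608,470,.029);t=P(582,453,.036)
print("coil",c1.round(4),c2.round(4),(c1+c2)/2,t.round(4),np.hypot(*(c1-c2)[:2]),np.degrees(np.arctan2((c2-c1)[1],(c2-c1)[0])))
s=ctrl.read_state();M=R.from_rotvec(s["ee_rot"]).as_matrix();print(M.round(3))
for q in [(c1+c2)/2,k]: print("tool shift cm", (M.T@(np.array([q[0],q[1],.2])-s["tool_pos"])*100).round(1))
E
```

```text
knob [ 0.5891 -0.0464  0.079 ] end [ 0.4551 -0.0997  0.012 ] len 0.14421444104784353 (146) width 0.07449135053879054 g width 0.07316622148245955
axis deg 21.71412770467119 edge dir -70.14404887732185 gear 22.345070796153813
coil [ 0.4997 -0.2568  0.029 ] [ 0.4814 -0.2954  0.029 ] [ 0.49057055 -0.27611461  0.029     ] [ 0.4919 -0.2771  0.036 ] 0.042760958895249446 -115.28499469370577
[[ 0.916  0.4   -0.   ]
 [ 0.4   -0.916  0.001]
 [ 0.    -0.001 -1.   ]]
tool shift cm [ 33.9 -12.5   0.5]
tool shift cm [ 52.1 -29.6   0.5]
```

>>> move_arm:
  steps:
    - {"x": 4.2,"y": -1.55}
    - {"x": 4.2,"y": -1.55}
    - {"x": 4.2,"y": -1.55}
    - {"x": 4.2,"y": -1.55}
    - {"x": 4.2,"y": -1.55}

```text
invalid input
```

>>> move_arm:
  steps:
    - {"x": 4.2,"y": -1.55}
    - {"x": 4.2,"y": -1.55}
    - {"x": 4.2,"y": -1.55}
    - {"wz": 8.2}
    - {"wz": 8.2}

```text
invalid input
```

>>> move_arm:
  steps:
    - {"wz": 8.2}
    - {"wz": 8.2}
    - {"wz": 8.2}
    - {"wz": 8.2}
    - {}

```text
invalid input
```

```bash
python3 - <<'E'
from h import *
d=get("wrist"); cv2.imwrite("pics/w1.png",d["frame"]); print({k:d[k] for k in d if k!="frame"})
s=ctrl.read_state();M=R.from_rotvec(s["ee_rot"]).as_matrix();print(s["clock"],s["tool_pos"],s["qpos"].round(2),M.round(3))
print(proj(d,[.4905,-.276,.03]),proj(d,s["tool_pos"]))
E
```

```text
{'vertical_fov': 65.70646984690485, 'cx': 254.0982996200731, 'cy': 186.5048697375625, 'position': array([ 0.30366074, -0.49366745,  0.3852178 ]), 'orientation': array([-0.24628535,  0.16334646, -1.14965165]), 'fish': True}
0.25 [ 0.23004075 -0.52657801  0.20490608] [-1.31  0.21  1.54 -0.    1.39 -0.15] [[ 0.916  0.4   -0.   ]
 [ 0.4   -0.916  0.001]
 [ 0.    -0.001 -1.   ]]
[160.42349389 -75.8656078 ] [255.5138857  228.47337613]
```

View pics/w1.png

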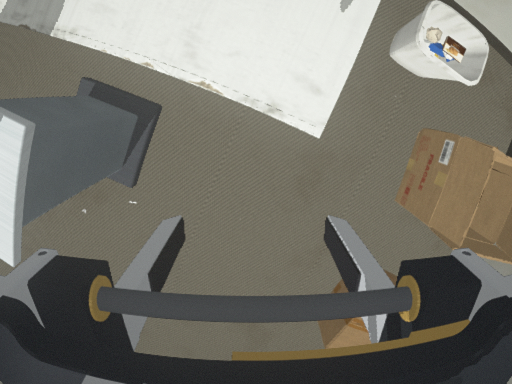

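The picture shows the arm did not move (the calls were refused). I'll supply all fields.

>>> move_arm:
  steps:
    - {"x": 4.2,"y": -1.55,"z": 0,"wx": 0,"wy": 0,"wz": 0,"jaw": -1}
    - {"x": 4.2,"y": -1.55,"z": 0,"wx": 0,"wy": 0,"wz": 0,"jaw": -1}
    - {"x": 4.2,"y": -1.55,"z": 0,"wx": 0,"wy": 0,"wz": 0,"jaw": -1}
    - {"x": 4.2,"y": -1.55,"z": 0,"wx": 0,"wy": 0,"wz": 0,"jaw": -1}
    - {"x": 4.2,"y": -1.55,"z": 0,"wx": 0,"wy": 0,"wz": 0,"jaw": -1}

```text
clock: 0.75
tool_pos: [0.3925, -0.3705, 0.2054]
ee_rot: [3.075, 0.642, 0.0]
force: [-0.9, -1.0, 0.7]
finger_gap: 0.0941
finger_force: 0.0
```

>>> move_arm:
  steps:
    - {"x": 4.2,"y": -1.55,"z": 0,"wx": 0,"wy": 0,"wz": 0,"jaw": -1}
    - {"x": 4.2,"y": -1.55,"z": 0,"wx": 0,"wy": 0,"wz": 0,"jaw": -1}
    - {"x": 4.2,"y": -1.55,"z": 0,"wx": 0,"wy": 0,"wz": 0,"jaw": -1}
    - {"x": 0,"y": 0,"z": 0,"wx": 0,"wy": 0,"wz": 8.2,"jaw": -1}
    - {"x": 0,"y": 0,"z": 0,"wx": 0,"wy": 0,"wz": 8.2,"jaw": -1}

```text
clock: 1.25
tool_pos: [0.4895, -0.2772, 0.2052]
ee_rot: [-3.135, -0.193, 0.0]
force: [-0.2, 0.8, -0.5]
finger_gap: 0.0939
finger_force: 0.0
```

>>> move_arm:
  steps:
    - {"x": 0,"y": 0,"z": 0,"wx": 0,"wy": 0,"wz": 8.2,"jaw": -1}
    - {"x": 0,"y": 0,"z": 0,"wx": 0,"wy": 0,"wz": 8.2,"jaw": -1}
    - {"x": 0,"y": 0,"z": 0,"wx": 0,"wy": 0,"wz": 8.2,"jaw": -1}
    - {"x": 0,"y": 0,"z": 0,"wx": 0,"wy": 0,"wz": 8.2,"jaw": -1}
    - {"x": 0,"y": 0,"z": 0,"wx": 0,"wy": 0,"wz": 0,"jaw": -1}

```text
clock: 1.75
tool_pos: [0.4883, -0.2788, 0.2053]
ee_rot: [-3.063, 0.696, 0.0]
force: [-0.8, -0.4, -0.8]
finger_gap: 0.0941
finger_force: 0.0
```

```bash
python3 - <<'E'
from h import *
d=get("wrist"); cv2.imwrite("pics/w2.png",d["frame"])
s=ctrl.read_state();M=R.from_rotvec(s["ee_rot"]).as_matrix();print(s["clock"],s["tool_pos"],s["qpos"].round(2),M.round(3))
print(proj(d,[.4905,-.276,.03]),proj(d,s["tool_pos"]))
E
```

```text
1.8 [ 0.48833633 -0.2787564   0.20531619] [-0.67  0.18  1.57  0.    1.39  1.34] [[ 0.903 -0.43  -0.   ]
 [-0.43  -0.903  0.   ]
 [-0.    -0.    -1.   ]]
[251.85232111 168.3569933 ] [255.11230573 227.27117415]
```

View pics/w2.png

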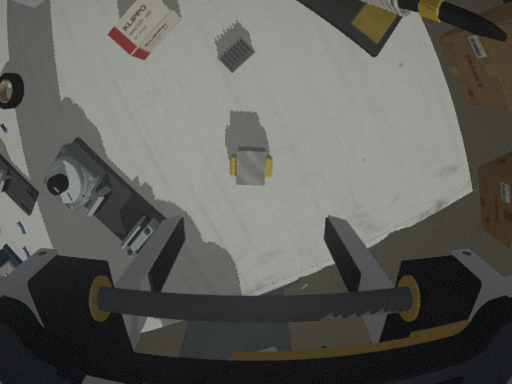

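The transformer sits straight between the fingers: yellow ends (233,165) and (268,165), core top about x 236–266, y 152–185. Measure it.

```bash
python3 - <<'E'
from h import *
d=get("wrist"); f=d["frame"]; hsv=cv2.cvtColor(f,cv2.COLOR_BGR2HSV)
s=ctrl.read_state();M=R.from_rotvec(s["ee_rot"]).as_matrix()
T=lambda u,v,z:(M.T@(onto(d,u,v,z)-s["tool_pos"])*100)[:2].round(2)
m=cv2.inRange(hsv,(18,110,90),(35,255,255)); m[:140]=0;m[200:]=0;m[:,:215]=0;m[:,290:]=0
n,l,st,ce=cv2.connectedComponentsWithStats(m)
for i in range(1,n):
    if st[i,4]>10:
        x,y,w,h,A=st[i]; print(st[i],"outer/top", T(x,y,.029),T(x+w,y,.029),T(x,y+h,.029),T(x+w,y+h,.029))
g=cv2.cvtColor(f,cv2.COLOR_BGR2GRAY)
print(g[145:192,251]); print(g[178,225:280])
print("core",T(236,185,.036),T(266,185,.036),T(251,185,.036),T(251,152,.036))
E
```

```text
[231 155   5  21  91] outer/top [ 1.73 -2.88] [ 1.73 -2.27] [-0.91 -2.93] [-0.91 -2.31]
[265 157   7  20 102] outer/top [1.48 1.26] [1.49 2.11] [-1.03  1.28] [-1.03  2.15]
[106  91  81  74  73  74 113 116 120 127 118 116 123 121 120 122 118 115
 109 108 109 104 112 114 107 111 109 105 109 113 117 118 118 120 125 126
 123 120 118 124 142 156 153 153 150 153 154]
[156 157 152 156 153 153 152 154 153 154 140 118 110 107 108 107 112 110
 118 120 123 120 122 122 125 120 120 120 118 116 117 114 110 108 102 110
 105 109 105 133 150 156 154 158 154 155 156 153 155 155 155 154 153 154
 151]
core [-1.87 -2.28] [-1.87  1.39] [-1.87 -0.44] [ 2.21 -0.44]
```

>>> move_arm:
  steps:
    - {"x": 0.25,"y": -0.4,"z": 4,"wx": 0,"wy": 0,"wz": 2,"jaw": -1}
    - {"x": 0,"y": 0,"z": 4.5,"wx": 0,"wy": 0,"wz": 0,"jaw": -1}
    - {"x": 0,"y": 0,"z": 4.5,"wx": 0,"wy": 0,"wz": 0,"jaw": -1}
    - {"x": 0,"y": 0,"z": 4,"wx": 0,"wy": 0,"wz": 0,"jaw": -1}
    - {"x": 0,"y": 0,"z": 3,"wx": 0,"wy": 0,"wz": 0,"jaw": -1}

```text
clock: 2.35
tool_pos: [0.4909, -0.2752, 0.0026]
ee_rot: [-3.05, 0.745, 0.005]
force: [-0.2, 1.0, -0.7]
finger_gap: 0.0939
finger_force: 0.0
```

>>> move_arm:
  steps:
    - {"x": 0,"y": 0,"z": 0,"wx": 0,"wy": 0,"wz": 0,"jaw": 0}
    - {"x": 0,"y": 0,"z": 0,"wx": 0,"wy": 0,"wz": 0,"jaw": 0.3}
    - {"x": 0,"y": 0,"z": 0,"wx": 0,"wy": 0,"wz": 0,"jaw": 0.6}
    - {"x": 0,"y": 0,"z": 0,"wx": 0,"wy": 0,"wz": 0,"jaw": 1}
    - {"x": 0,"y": 0,"z": 0,"wx": 0,"wy": 0,"wz": 0,"jaw": 1}

```text
clock: 2.85
tool_pos: [0.4928, -0.2765, 0.0062]
ee_rot: [3.051, -0.749, 0.002]
force: [-0.7, -0.6, 0.2]
finger_gap: 0.0572
finger_force: 0.0
```

>>> move_arm:
  steps:
    - {"x": 0,"y": 0,"z": 0,"wx": 0,"wy": 0,"wz": 0,"jaw": 1}
    - {"x": 0,"y": 0,"z": 0,"wx": 0,"wy": 0,"wz": 0,"jaw": 1}
    - {"x": 0,"y": 0,"z": 0,"wx": 0,"wy": 0,"wz": 0,"jaw": 1}
    - {"x": 0,"y": 0,"z": 0,"wx": 0,"wy": 0,"wz": 0,"jaw": 1}
    - {"x": 0,"y": 0,"z": 0,"wx": 0,"wy": 0,"wz": 0,"jaw": 1}

```text
clock: 3.35
tool_pos: [0.4927, -0.2764, 0.006]
ee_rot: [3.051, -0.749, 0.001]
force: [-1.0, 1.4, 4.7]
finger_gap: 0.0517
finger_force: 30.0
```

>>> move_arm:
  steps:
    - {"x": 0,"y": 0,"z": -3,"wx": 0,"wy": 0,"wz": 0,"jaw": 1}
    - {"x": 0,"y": 0,"z": -4,"wx": 0,"wy": 0,"wz": 0,"jaw": 1}
    - {"x": 0,"y": 0,"z": -4,"wx": 0,"wy": 0,"wz": 0,"jaw": 1}
    - {"x": 0,"y": 0,"z": -3,"wx": 0,"wy": 0,"wz": 0,"jaw": 1}
    - {"x": 0,"y": 0,"z": 0,"wx": 0,"wy": 0,"wz": 0,"jaw": 1}

```text
clock: 3.85
tool_pos: [0.4954, -0.2786, 0.1502]
ee_rot: [3.047, -0.748, 0.015]
force: [0.1, -0.6, -1.1]
finger_gap: 0.0518
finger_force: 30.0
```

```bash
python3 - <<'E'
from h import *
s=ctrl.read_state();M=R.from_rotvec(s["ee_rot"]).as_matrix();print(s["clock"],s["tool_pos"],s["qpos"].round(2),s["finger_gap"],s["finger_force"])
ax=np.array([np.cos(np.radians(21.8)),np.sin(np.radians(21.8))])
k=np.array([.5891,-.0464]); n=k-ax*.085
print("nest",n,"shift cm",M.T@(np.array([*n,s["tool_pos"][2]])-s["tool_pos"])*100, "yaw x",np.degrees(np.arctan2(M[1,0],M[0,0])))
E
```

```text
3.85 [ 0.49535777 -0.27863536  0.15024425] [-0.66  0.24  1.62 -0.    1.27  1.39] 0.051772698178657754 29.994291365146637
nest [ 0.5101787  -0.07796627] shift cm [ -7.98418062 -18.46934893  -0.11595849] yaw x -27.6034143118728
```

>>> move_arm:
  steps:
    - {"x": -2.6,"y": -2.5,"z": 0,"wx": 0,"wy": 0,"wz": 0,"jaw": 1}
    - {"x": -2.6,"y": -2.5,"z": 0,"wx": 0,"wy": 0,"wz": 0,"jaw": 1}
    - {"x": -2.6,"y": -2.5,"z": 0,"wx": 0,"wy": 0,"wz": 0,"jaw": 1}
    - {"x": -2.6,"y": -2.5,"z": 0,"wx": 0,"wy": 0,"wz": 0,"jaw": 1}
    - {"x": -2.6,"y": -2.5,"z": 0,"wx": 0,"wy": 0,"wz": 0,"jaw": 1}

```text
clock: 4.35
tool_pos: [0.4328, -0.1034, 0.1428]
ee_rot: [-3.05, 0.75, 0.007]
force: [0.7, 0.7, -2.9]
finger_gap: 0.0519
finger_force: 30.0
```

>>> move_arm:
  steps:
    - {"x": 0,"y": 0,"z": 0,"wx": 0,"wy": 0,"wz": -8.2,"jaw": 1}
    - {"x": 0,"y": 0,"z": 0,"wx": 0,"wy": 0,"wz": -8.2,"jaw": 1}
    - {"x": 0,"y": 0,"z": 0,"wx": 0,"wy": 0,"wz": -8.2,"jaw": 1}
    - {"x": 0,"y": 0,"z": 0,"wx": 0,"wy": 0,"wz": -8.2,"jaw": 1}
    - {"x": 0,"y": 0,"z": 0,"wx": 0,"wy": 0,"wz": -8.2,"jaw": 1}

```text
clock: 4.85
tool_pos: [0.4334, -0.1045, 0.1429]
ee_rot: [-3.117, -0.375, 0.006]
force: [-0.2, -0.5, -1.3]
finger_gap: 0.0518
finger_force: 30.0
```

>>> move_arm:
  steps:
    - {"x": 0,"y": 0,"z": 0,"wx": 0,"wy": 0,"wz": -8.2,"jaw": 1}
    - {"x": 0,"y": 0,"z": 0,"wx": 0,"wy": 0,"wz": 0,"jaw": 1}
    - {"x": 0,"y": 0,"z": 0,"wx": 0,"wy": 0,"wz": 0,"jaw": 1}

```text
clock: 5.15
tool_pos: [0.434, -0.1048, 0.1438]
ee_rot: [-3.085, -0.584, 0.004]
force: [0.2, -0.4, -1.2]
finger_gap: 0.0517
finger_force: 30.0
```

```bash
python3 - <<'E'
from h import *
d=get("wrist"); cv2.imwrite("pics/w3.png",cv2.resize(d["frame"],None,fx=1.5,fy=1.5,interpolation=cv2.INTER_CUBIC))
s=ctrl.read_state();M=R.from_rotvec(s["ee_rot"]).as_matrix();print(s["clock"],s["tool_pos"],s["qpos"].round(2),"yaw x",np.degrees(np.arctan2(M[1,0],M[0,0])))
print(proj(d,[.5891,-.0464,.079]),proj(d,[.51,-.078,.012]),d["position"])
E
```

```text
5.2 [ 0.43427624 -0.10496867  0.14417906] [-0.43 -0.01  1.91 -0.    1.24  0.77] yaw x 21.447323851424244
[258.308885     3.81954473] [258.00436808 103.19664232] [ 0.50925674 -0.07481827  0.32410041]
```

View pics/w3.png

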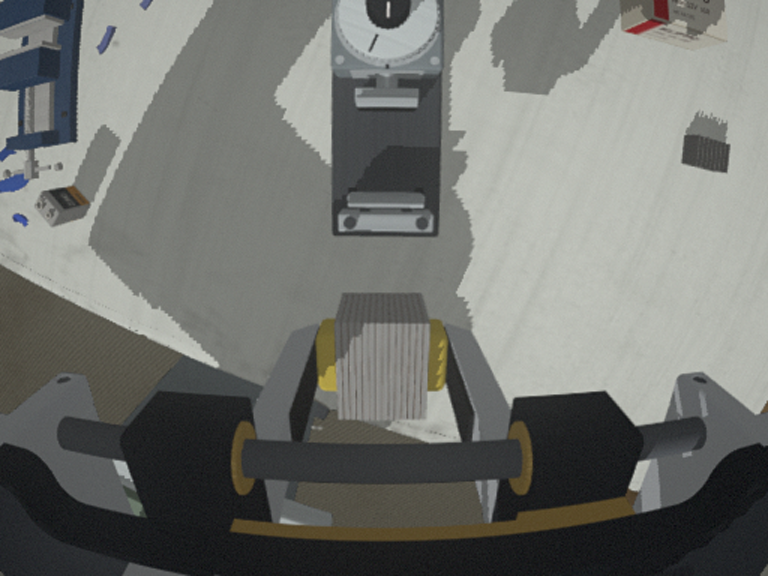

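The view shows the jig aligned with the tool: knob top at 1.5× (388,8), jaw lip (388,97), sprung face plate (386,195), base end (332–439,236); the held transformer upright, core top (335–427, 335–418). Compute the correction.

```bash
python3 - <<'E'
from h import *
d=get("wrist"); s=ctrl.read_state();M=R.from_rotvec(s["ee_rot"]).as_matrix();h=s["tool_pos"][2]
T=lambda u,v,z:(M.T@(onto(d,u/1.5,v/1.5,z)-s["tool_pos"])*100).round(2)[:2]
print("part top",h+.030,T(335,335,h+.03),T(427,335,h+.03),T(335,418,h+.03),T(427,418,h+.03),"bottom edge",T(343,293,h-.006),T(423,293,h-.006))
print("base end",T(332,236,.012),T(439,236,.012),"stop bar back top",T(340,228,.038),T(434,228,.038))
print("base sides near box",T(333,90,.012),T(441,90,.012))
print("knob",T(388,8,.079))
print("lip jaw",T(356,106,.0475),T(418,106,.0475),T(358,88,.0475), "stop lip",T(348,192,.045),T(425,192,.045),T(348,205,.045))
E
```

```text
part top 0.17453156432899855 [ 1.63 -1.79] [1.63 1.58] [-2.03 -1.95] [-2.02  1.74] bottom edge [ 2.09 -1.78] [2.1  1.73]
base end [ 2.31 -3.63] [2.32 4.02] stop bar back top [ 3.31 -2.8 ] [3.33 3.33]
base sides near box [12.68 -3.45] [12.71  4.01]
knob [16.44  0.25]
lip jaw [11.11 -1.65] [11.12  2.13] [12.24 -1.53] stop lip [ 5.72 -2.19] [5.74 2.63] [ 4.9 -2.2]
```

>>> move_arm:
  steps:
    - {"x": 2.8,"y": 0.1,"z": 0,"wx": 0,"wy": 0,"wz": 0.3,"jaw": 1}
    - {"x": 2.8,"y": 0.1,"z": 0,"wx": 0,"wy": 0,"wz": 0,"jaw": 1}
    - {"x": 2.75,"y": 0.1,"z": 0,"wx": 0,"wy": 0,"wz": 0,"jaw": 1}
    - {"x": 0,"y": 0,"z": 3,"wx": 0,"wy": 0,"wz": 0,"jaw": 1}
    - {"x": 0,"y": 0,"z": 2,"wx": 0,"wy": 0,"wz": 0,"jaw": 1}

```text
clock: 5.75
tool_pos: [0.5145, -0.0772, 0.0943]
ee_rot: [-3.088, -0.58, 0.0]
force: [-0.9, 0.6, -0.9]
finger_gap: 0.052
finger_force: 30.0
```

>>> move_arm:
  steps:
    - {"x": 0,"y": 0,"z": 0,"wx": 0,"wy": 0,"wz": 0,"jaw": 1}
    - {"x": 0,"y": 0,"z": 0,"wx": 0,"wy": 0,"wz": 0,"jaw": 1}
    - {"x": 0,"y": 0,"z": 0,"wx": 0,"wy": 0,"wz": 0,"jaw": 1}

```text
clock: 6.05
tool_pos: [0.515, -0.0781, 0.0968]
ee_rot: [3.086, 0.579, 0.004]
force: [0.3, -0.1, -2.1]
finger_gap: 0.0516
finger_force: 30.0
```

```bash
python3 - <<'E'
from h import *
d=get("wrist"); cv2.imwrite("pics/w4.png",cv2.resize(d["frame"],None,fx=1.5,fy=1.5,interpolation=cv2.INTER_CUBIC))
s=ctrl.read_state();M=R.from_rotvec(s["ee_rot"]).as_matrix();print(s["clock"],s["tool_pos"],s["qpos"].round(2),"yaw x",np.degrees(np.arctan2(M[1,0],M[0,0])))
p0=np.array([.43428,-.10497]);a=np.radians(21.447)
n=p0+.084*np.array([np.cos(a),np.sin(a)])+.003*np.array([np.sin(a),-np.cos(a)])
print("remaining",M.T@(np.array([*n,s["tool_pos"][2]])-s["tool_pos"])*100)
E
```

```text
6.1 [ 0.51514062 -0.07813407  0.09700418] [-0.32  0.21  1.78  0.    1.15  0.88] yaw x 21.26074922867338
remaining [-0.10789749 -0.1584695  -0.0005598 ]
```

View pics/w4.png

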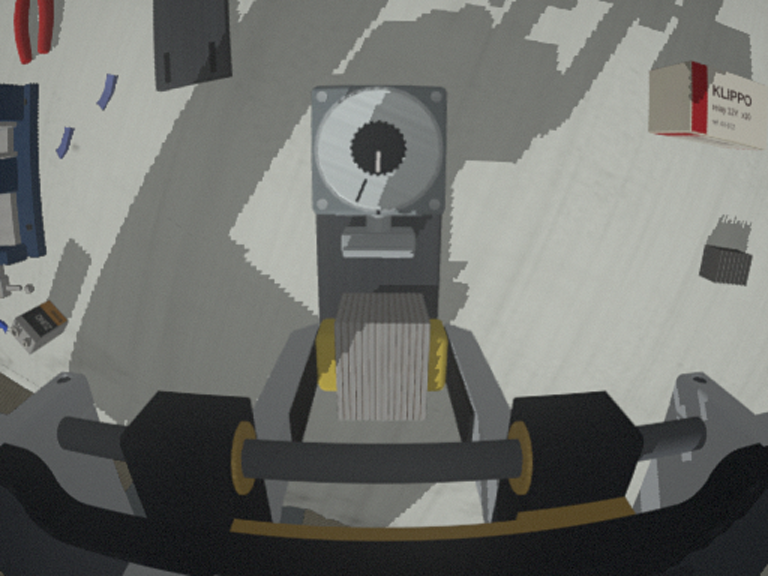

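The view shows knob top (378,148), ring mark (361,190), jaw pad lip (342–414, 232–256), part held straight. Refine using these.

```bash
python3 - <<'E'
from h import *
d=get("wrist"); s=ctrl.read_state();M=R.from_rotvec(s["ee_rot"]).as_matrix()
T=lambda u,v,z:(M.T@(onto(d,u/1.5,v/1.5,z)-s["tool_pos"])*100).round(2)[:2]
print("knob",T(378,148,.079),"ring lr",T(315,150,.058),T(444,150,.058),"ring tb",T(379,88,.058),T(379,212,.058),"mark",T(361,190,.058))
print("box corners",T(312,87,.046),T(447,87,.046),T(312,214,.046),T(447,214,.046))
print("jaw face",T(342,257,.0405),T(414,257,.0405))
print("part bottom",T(343,293,s["tool_pos"][2]-.006),T(423,293,s["tool_pos"][2]-.006))
E
```

```text
knob [ 8.38 -0.23] ring lr [ 8.36 -3.33] [8.36 2.98] ring tb [11.39 -0.2 ] [ 5.25 -0.19] mark [ 6.34 -1.08]
box corners [11.7  -3.65] [11.71  3.28] [ 5.01 -3.72] [5.01 3.37]
jaw face [ 2.55 -2.23] [2.55 1.71]
part bottom [ 2.1  -1.76] [2.1  1.76]
```

>>> move_arm:
  steps:
    - {"x": -0.1,"y": -0.2,"z": 1,"wx": 0,"wy": 0,"wz": 0,"jaw": 1}
    - {"x": 0,"y": 0,"z": 2,"wx": 0,"wy": 0,"wz": 0,"jaw": 1}
    - {"x": 0,"y": 0,"z": 2,"wx": 0,"wy": 0,"wz": 0,"jaw": 1}
    - {"x": 0,"y": 0,"z": 1.7,"wx": 0,"wy": 0,"wz": 0,"jaw": 1}
    - {"x": 0,"y": 0,"z": 0,"wx": 0,"wy": 0,"wz": 0,"jaw": 1}

```text
clock: 6.65
tool_pos: [0.5095, -0.0752, 0.0258]
ee_rot: [-3.085, -0.58, 0.008]
force: [-0.8, 0.0, -1.3]
finger_gap: 0.0517
finger_force: 30.0
```

>>> move_arm:
  steps:
    - {"x": 0,"y": 0,"z": 0.3,"wx": 0,"wy": 0,"wz": 0,"jaw": 1}
    - {"x": 0,"y": 0,"z": 0,"wx": 0,"wy": 0,"wz": 0,"jaw": 1}
    - {"x": 0,"y": 0,"z": 0,"wx": 0,"wy": 0,"wz": 0,"jaw": 1}

```text
clock: 6.95
tool_pos: [0.5132, -0.0764, 0.0264]
ee_rot: [3.087, 0.58, 0.003]
force: [-0.6, -0.6, -1.1]
finger_gap: 0.0516
finger_force: 30.0
```

>>> move_arm:
  steps:
    - {"x": 0,"y": 0,"z": 0.3,"wx": 0,"wy": 0,"wz": 0,"jaw": 1}
    - {"x": 0,"y": 0,"z": 0.3,"wx": 0,"wy": 0,"wz": 0,"jaw": 1}
    - {"x": 0,"y": 0,"z": 0,"wx": 0,"wy": 0,"wz": 0,"jaw": 1}
    - {"x": 0,"y": 0,"z": 0,"wx": 0,"wy": 0,"wz": 0,"jaw": 1}

```text
clock: 7.35
tool_pos: [0.5122, -0.0761, 0.0193]
ee_rot: [-3.087, -0.58, 0.0]
force: [0.1, 0.5, -1.2]
finger_gap: 0.0519
finger_force: 30.0
```

>>> move_arm:
  steps:
    - {"x": 0,"y": 0,"z": 0.15,"wx": 0,"wy": 0,"wz": 0,"jaw": 1}
    - {"x": 0,"y": 0,"z": 0,"wx": 0,"wy": 0,"wz": 0,"jaw": 1}
    - {"x": 0,"y": 0,"z": 0,"wx": 0,"wy": 0,"wz": 0,"jaw": 1}

```text
clock: 7.65
tool_pos: [0.5125, -0.0762, 0.0181]
ee_rot: [3.087, 0.58, 0.001]
force: [0.6, -0.6, -1.4]
finger_gap: 0.0516
finger_force: 30.0
```

```bash
python3 - <<'E'
from h import *
s=ctrl.read_state();M=R.from_rotvec(s["ee_rot"]).as_matrix();print(s["clock"],s["tool_pos"],s["force"],s["torque"])
E
```

```text
7.65 [ 0.51254256 -0.07619596  0.01806883] [ 0.55904229 -0.56804144 -1.41565706] [-0.08656098 -0.07553294 -0.0747123 ]
```

>>> move_arm:
  steps:
    - {"x": 0,"y": 0,"z": 0.15,"wx": 0,"wy": 0,"wz": 0,"jaw": 1}
    - {"x": 0,"y": 0,"z": 0,"wx": 0,"wy": 0,"wz": 0,"jaw": 1}
    - {"x": 0,"y": 0,"z": 0,"wx": 0,"wy": 0,"wz": 0,"jaw": 1}

```text
clock: 7.95
tool_pos: [0.5126, -0.0762, 0.0181]
ee_rot: [3.087, 0.581, 0.0]
force: [-3.8, 0.8, 9.9]
finger_gap: 0.0517
finger_force: 30.0
```

>>> move_arm:
  steps:
    - {"x": 0,"y": 0,"z": -0.1,"wx": 0,"wy": 0,"wz": 0,"jaw": 0.5}
    - {"x": 0,"y": 0,"z": 0,"wx": 0,"wy": 0,"wz": 0,"jaw": 0}
    - {"x": 0,"y": 0,"z": 0,"wx": 0,"wy": 0,"wz": 0,"jaw": -0.5}
    - {"x": 0,"y": 0,"z": 0,"wx": 0,"wy": 0,"wz": 0,"jaw": -0.7}
    - {"x": 0,"y": 0,"z": 0,"wx": 0,"wy": 0,"wz": 0,"jaw": -0.7}

```text
clock: 8.45
tool_pos: [0.5122, -0.0761, 0.0172]
ee_rot: [-3.087, -0.58, 0.0]
force: [-0.6, 0.3, -0.3]
finger_gap: 0.0721
finger_force: 0.0
```

>>> move_arm:
  steps:
    - {"x": 0,"y": 0,"z": -1.5,"wx": 0,"wy": 0,"wz": 0,"jaw": -0.7}
    - {"x": 0,"y": 0,"z": -3,"wx": 0,"wy": 0,"wz": 0,"jaw": -0.7}
    - {"x": 0,"y": 0,"z": -4,"wx": 0,"wy": 0,"wz": 0,"jaw": -0.7}
    - {"x": 0,"y": 0,"z": -3.5,"wx": 0,"wy": 0,"wz": 0,"jaw": -0.7}
    - {"x": 0,"y": 0,"z": 0,"wx": 0,"wy": 0,"wz": 0,"jaw": -0.7}

```text
clock: 8.95
tool_pos: [0.5167, -0.0775, 0.1432]
ee_rot: [3.082, 0.58, 0.016]
force: [1.0, -0.5, 0.0]
finger_gap: 0.0797
finger_force: 0.0
```

```bash
python3 - <<'E'
from h import *
d=get("wrist"); cv2.imwrite("pics/w5.png",cv2.resize(d["frame"],None,fx=1.5,fy=1.5,interpolation=cv2.INTER_CUBIC))
s=ctrl.read_state();M=R.from_rotvec(s["ee_rot"]).as_matrix();print(s["clock"],s["tool_pos"],s["qpos"].round(2),s["finger_gap"],"yaw x",np.degrees(np.arctan2(M[1,0],M[0,0])),proj(d,[.5923,-.0459,.079])*1.5)
E
```

```text
9.0 [ 0.51472648 -0.07689444  0.14037609] [-0.31  0.15  1.75  0.    1.24  0.88] 0.07989493447322152 yaw x 21.29347063011666 [378.36802375 153.89073443]
```

View pics/w5.png

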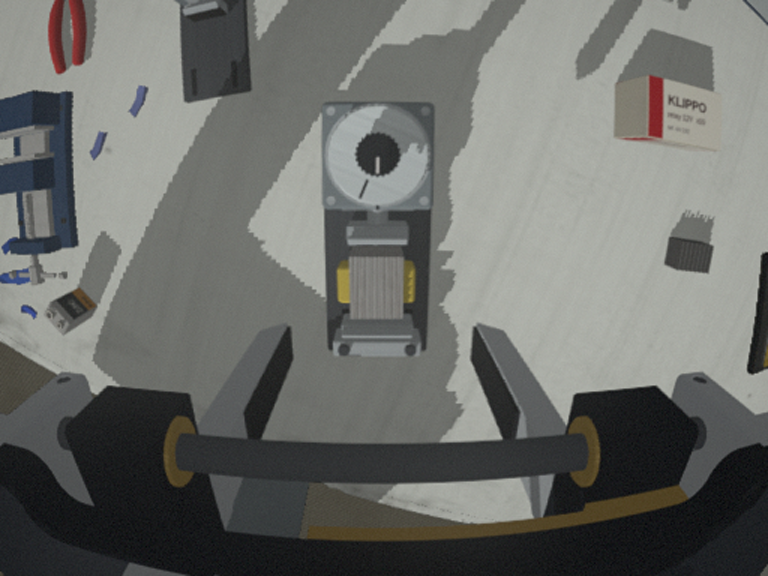

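Transformer sits square in the nest (350–404, 255–319) between jaw lip (347–408, 233) and stop plate; knob at (378,155), ring mark at (363,189) as before. Go over the knob, pre-turned counter-clockwise.

>>> move_arm:
  steps:
    - {"x": 2.8,"y": 0,"z": 0,"wx": 0,"wy": 0,"wz": 0,"jaw": -0.3}
    - {"x": 2.8,"y": 0,"z": 0,"wx": 0,"wy": 0,"wz": 0,"jaw": -0.3}
    - {"x": 2.75,"y": -0.05,"z": 0,"wx": 0,"wy": 0,"wz": 0,"jaw": -0.3}
    - {"x": 0,"y": 0,"z": 0,"wx": 0,"wy": 0,"wz": -8.5,"jaw": -0.3}
    - {"x": 0,"y": 0,"z": 0,"wx": 0,"wy": 0,"wz": -8.5,"jaw": -0.3}

```text
clock: 9.5
tool_pos: [0.589, -0.0446, 0.1347]
ee_rot: [-2.962, -1.04, 0.006]
force: [-0.3, 0.6, -0.3]
finger_gap: 0.0615
finger_force: 0.0
```

>>> move_arm:
  steps:
    - {"x": 0,"y": 0,"z": 0,"wx": 0,"wy": 0,"wz": -8.5,"jaw": -0.3}
    - {"x": 0,"y": 0,"z": 0,"wx": 0,"wy": 0,"wz": -8.5,"jaw": -0.3}
    - {"x": 0,"y": 0,"z": 0,"wx": 0,"wy": 0,"wz": -8.5,"jaw": -0.3}
    - {"x": 0,"y": 0,"z": 0,"wx": 0,"wy": 0,"wz": -8.5,"jaw": -0.3}
    - {"x": 0,"y": 0,"z": 0,"wx": 0,"wy": 0,"wz": -8.5,"jaw": -0.3}

```text
clock: 10.0
tool_pos: [0.5883, -0.045, 0.1348]
ee_rot: [-2.384, -2.041, 0.004]
force: [0.9, 0.6, -0.6]
finger_gap: 0.0613
finger_force: 0.0
```

>>> move_arm:
  steps:
    - {"x": 0,"y": 0,"z": 0,"wx": 0,"wy": 0,"wz": -8.5,"jaw": -0.3}
    - {"x": 0,"y": 0,"z": 0,"wx": 0,"wy": 0,"wz": -8.5,"jaw": -0.3}
    - {"x": 0,"y": 0,"z": 3,"wx": 0,"wy": 0,"wz": 0,"jaw": -0.3}
    - {"x": 0,"y": 0,"z": 0,"wx": 0,"wy": 0,"wz": 0,"jaw": -0.3}
    - {"x": 0,"y": 0,"z": 0,"wx": 0,"wy": 0,"wz": 0,"jaw": -0.3}

```text
clock: 10.5
tool_pos: [0.588, -0.0449, 0.1052]
ee_rot: [-2.063, -2.364, 0.004]
force: [-0.1, -0.2, -0.1]
finger_gap: 0.0607
finger_force: 0.0
```

```bash
python3 - <<'E'
from h import *
s=ctrl.read_state();M=R.from_rotvec(s["ee_rot"]).as_matrix();print(s["clock"],s["tool_pos"],s["qpos"].round(2),s["finger_gap"],"yaw x",np.degrees(np.arctan2(M[1,0],M[0,0])),M.round(3)[:,2],M.T@(np.array([.5923,-.0459,.063])-s["tool_pos"])*100)
E
```

```text
10.5 [ 0.58801886 -0.04490419  0.10521714] [-0.22  0.34  1.59  0.    1.21 -0.36] 0.060660569548622575 yaw x 97.7823899121832 [-0.005  0.001 -1.   ] [-0.16428413  0.43087321  4.21941046]
```

>>> move_arm:
  steps:
    - {"x": -0.15,"y": 0.45,"z": 0,"wx": 0,"wy": 0,"wz": 0,"jaw": -0.3}
    - {"x": 0,"y": 0,"z": 1.5,"wx": 0,"wy": 0,"wz": 0,"jaw": -0.3}
    - {"x": 0,"y": 0,"z": 1.8,"wx": 0,"wy": 0,"wz": 0,"jaw": -0.3}
    - {"x": 0,"y": 0,"z": 0,"wx": 0,"wy": 0,"wz": 0,"jaw": -0.3}
    - {"x": 0,"y": 0,"z": 0,"wx": 0,"wy": 0,"wz": 0,"jaw": -0.3}

```text
clock: 11.0
tool_pos: [0.5943, -0.0462, 0.0741]
ee_rot: [-2.065, -2.367, 0.001]
force: [0.3, -1.3, 0.6]
finger_gap: 0.061
finger_force: 0.0
```

```bash
python3 - <<'E'
from h import *
s=ctrl.read_state();M=R.from_rotvec(s["ee_rot"]).as_matrix();print(s["clock"],s["tool_pos"],M.T@(np.array([.5923,-.0459,.063])-s["tool_pos"])*100)
d=get("wrist"); cv2.imwrite("pics/w6.png",cv2.resize(d["frame"],None,fx=1.5,fy=1.5,interpolation=cv2.INTER_CUBIC))
print(proj(d,[.5923,-.0459,.079])*1.5)
E
```

```text
11.0 [ 0.59432297 -0.04615912  0.07405154] [ 0.05273627 -0.19594522  1.10534402]
[376.4711038  347.67057435]
```

View pics/w6.png

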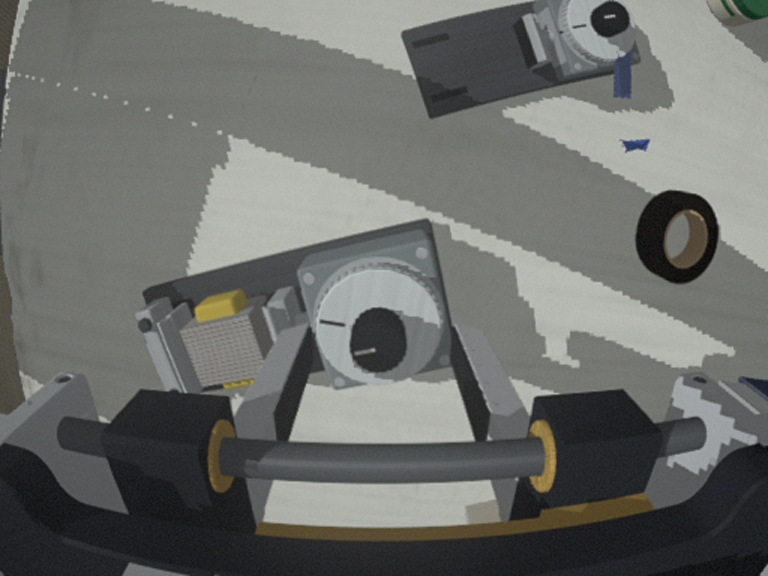

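Knob sits between the fingers (about (378,345)), transformer still upright, jaw side clear. Lower and close.

>>> move_arm:
  steps:
    - {"x": 0.05,"y": -0.2,"z": 0.5,"wx": 0,"wy": 0,"wz": 0,"jaw": -0.3}
    - {"x": 0,"y": 0,"z": 0.4,"wx": 0,"wy": 0,"wz": 0,"jaw": -0.3}
    - {"x": 0,"y": 0,"z": 0,"wx": 0,"wy": 0,"wz": 0,"jaw": -0.3}
    - {"x": 0,"y": 0,"z": 0,"wx": 0,"wy": 0,"wz": 0,"jaw": -0.3}

```text
clock: 11.45
tool_pos: [0.5925, -0.046, 0.0655]
ee_rot: [-2.065, -2.367, 0.0]
force: [-0.7, -1.2, -0.0]
finger_gap: 0.0609
finger_force: 0.0
```

```bash
python3 - <<'E'
from h import *
s=ctrl.read_state();M=R.from_rotvec(s["ee_rot"]).as_matrix();print(s["clock"],s["tool_pos"],M.T@(np.array([.5923,-.0459,.063])-s["tool_pos"])*100,s["force"],s["torque"])
E
```

```text
11.45 [ 0.59248799 -0.045973    0.06545277] [ 0.00978053 -0.01762387  0.24527802] [-0.70359128 -1.24460241 -0.04334616] [-0.08821714 -0.03882442  0.01794861]
```

>>> move_arm:
  steps:
    - {"x": 0,"y": 0,"z": 0.15,"wx": 0,"wy": 0,"wz": 0,"jaw": 0.2}
    - {"x": 0,"y": 0,"z": 0,"wx": 0,"wy": 0,"wz": 0,"jaw": 0.3}
    - {"x": 0,"y": 0,"z": 0,"wx": 0,"wy": 0,"wz": 0,"jaw": 0.4}
    - {"x": 0,"y": 0,"z": 0,"wx": 0,"wy": 0,"wz": 0,"jaw": 0.5}
    - {"x": 0,"y": 0,"z": 0,"wx": 0,"wy": 0,"wz": 0,"jaw": 0.6}

```text
clock: 11.95
tool_pos: [0.5926, -0.046, 0.064]
ee_rot: [2.065, 2.367, 0.0]
force: [0.2, 0.4, -0.0]
finger_gap: 0.0244
finger_force: 0.0
```

>>> move_arm:
  steps:
    - {"x": 0,"y": 0,"z": 0,"wx": 0,"wy": 0,"wz": 0,"jaw": 0.8}
    - {"x": 0,"y": 0,"z": 0,"wx": 0,"wy": 0,"wz": 0,"jaw": 1}
    - {"x": 0,"y": 0,"z": 0,"wx": 0,"wy": 0,"wz": 0,"jaw": 1}
    - {"x": 0,"y": 0,"z": 0,"wx": 0,"wy": 0,"wz": 0,"jaw": 1}
    - {"x": 0,"y": 0,"z": 0,"wx": 0,"wy": 0,"wz": 0,"jaw": 1}

```text
clock: 12.45
tool_pos: [0.5926, -0.046, 0.064]
ee_rot: [2.065, 2.367, 0.0]
force: [-0.3, 0.7, 0.3]
finger_gap: 0.0235
finger_force: 30.0
```

```bash
cat > st.py <<'E'
from h import *
s=ctrl.read_state();M=R.from_rotvec(s["ee_rot"]).as_matrix();print(s["clock"],s["tool_pos"].round(4),"yaw",np.degrees(np.arctan2(M[1,0],M[0,0])).round(2),"q6",s["qpos"][5].round(3),"F",s["force"].round(1),"T",s["torque"].round(3),"tau6",s["tau"][5].round(3),"gap",s["finger_gap"])
E
python3 st.py
```

```text
12.45 [ 0.5926 -0.046   0.064 ] yaw 97.79 q6 -0.359 F [-0.3  0.7  0.3] T [-0.068 -0.191 -0.018] tau6 -0.001 gap 0.023488852626764242
```

>>> move_arm:
  steps:
    - {"x": 0,"y": 0,"z": 0,"wx": 0,"wy": 0,"wz": 5,"jaw": 1}
    - {"x": 0,"y": 0,"z": 0,"wx": 0,"wy": 0,"wz": 5,"jaw": 1}
    - {"x": 0,"y": 0,"z": 0,"wx": 0,"wy": 0,"wz": 5,"jaw": 1}
    - {"x": 0,"y": 0,"z": 0,"wx": 0,"wy": 0,"wz": 5,"jaw": 1}
    - {"x": 0,"y": 0,"z": 0,"wx": 0,"wy": 0,"wz": 5,"jaw": 1}

```text
clock: 12.95
tool_pos: [0.5927, -0.046, 0.064]
ee_rot: [2.531, 1.86, 0.0]
force: [0.8, 0.2, -0.9]
finger_gap: 0.023
finger_force: 30.0
```

```bash
python3 st.py
```

```text
12.95 [ 0.5927 -0.046   0.064 ] yaw 72.63 q6 0.08 F [ 0.8  0.2 -0.9] T [ 0.007 -0.125  0.184] tau6 -0.538 gap 0.02296236752196702
```

>>> move_arm:
  steps:
    - {"x": 0,"y": 0,"z": 0,"wx": 0,"wy": 0,"wz": 5,"jaw": 1}
    - {"x": 0,"y": 0,"z": 0,"wx": 0,"wy": 0,"wz": 5,"jaw": 1}
    - {"x": 0,"y": 0,"z": 0,"wx": 0,"wy": 0,"wz": 5,"jaw": 1}
    - {"x": 0,"y": 0,"z": 0,"wx": 0,"wy": 0,"wz": 5,"jaw": 1}
    - {"x": 0,"y": 0,"z": 0,"wx": 0,"wy": 0,"wz": 5,"jaw": 1}

```text
clock: 13.45
tool_pos: [0.5928, -0.0461, 0.064]
ee_rot: [2.874, 1.268, 0.001]
force: [1.4, 0.0, -0.4]
finger_gap: 0.0228
finger_force: 30.0
```

```bash
python3 st.py; python3 - <<'E'
from h import *
d=get("wrist"); cv2.imwrite("pics/w7.png",cv2.resize(d["frame"],None,fx=1.5,fy=1.5,interpolation=cv2.INTER_CUBIC))
E
```

```text
13.45 [ 0.5928 -0.0461  0.064 ] yaw 47.62 q6 0.517 F [ 1.4  0.  -0.4] T [-0.063 -0.185  0.177] tau6 -0.532 gap 0.022815152957539133
```

View pics/w7.png

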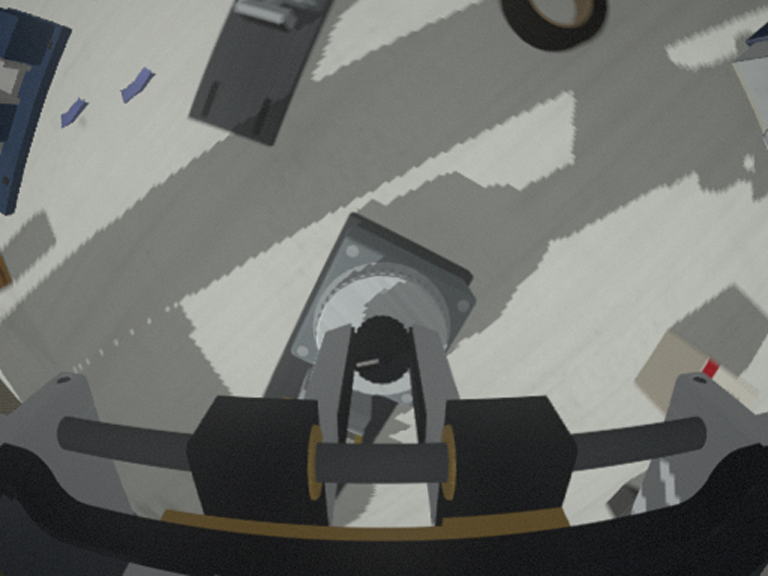

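The view shows the knob gripped (382,350), its white pointer keeping its place relative to the fingers (no slip), torque 0.18 N·m = bare drag. Continue turning.

>>> move_arm:
  steps:
    - {"x": 0,"y": 0,"z": 0,"wx": 0,"wy": 0,"wz": 5,"jaw": 1}
    - {"x": 0,"y": 0,"z": 0,"wx": 0,"wy": 0,"wz": 5,"jaw": 1}
    - {"x": 0,"y": 0,"z": 0,"wx": 0,"wy": 0,"wz": 5,"jaw": 1}
    - {"x": 0,"y": 0,"z": 0,"wx": 0,"wy": 0,"wz": 5,"jaw": 1}
    - {"x": 0,"y": 0,"z": 0,"wx": 0,"wy": 0,"wz": 5,"jaw": 1}

```text
clock: 14.0
tool_pos: [0.5929, -0.0462, 0.064]
ee_rot: [3.08, 0.618, 0.001]
force: [1.4, 0.3, -0.4]
finger_gap: 0.023
finger_force: 30.0
```

```bash
python3 st.py
```

```text
14.0 [ 0.5929 -0.0462  0.064 ] yaw 22.71 q6 0.952 F [ 1.4  0.3 -0.4] T [-0.11  -0.205  0.221] tau6 -0.532 gap 0.022956754069020816
```

>>> move_arm:
  steps:
    - {"x": 0,"y": 0,"z": 0,"wx": 0,"wy": 0,"wz": 5,"jaw": 1}
    - {"x": 0,"y": 0,"z": 0,"wx": 0,"wy": 0,"wz": 5,"jaw": 1}
    - {"x": 0,"y": 0,"z": 0,"wx": 0,"wy": 0,"wz": 5,"jaw": 1}

```text
clock: 14.3
tool_pos: [0.5929, -0.0463, 0.064]
ee_rot: [3.134, 0.211, 0.001]
force: [1.3, -1.0, 0.4]
finger_gap: 0.0229
finger_force: 30.0
```

```bash
python3 st.py
```

```text
14.3 [ 0.5929 -0.0463  0.064 ] yaw 7.71 q6 1.213 F [ 1.3 -1.   0.4] T [-0.086 -0.176  0.217] tau6 -0.532 gap 0.022895073162793725
```

```bash
cat > tq.py <<'E'
from h import *
t=[];F=[]
for i in range(8):
    ctrl.get_image("top"); s=ctrl.read_state(); t.append(s["torque"][2]); F.append(s["force"])
M=R.from_rotvec(s["ee_rot"]).as_matrix()
print(s["clock"],"yaw",np.degrees(np.arctan2(M[1,0],M[0,0])).round(2),"q6",s["qpos"][5].round(3),"Tz",np.mean(t).round(3),np.std(t).round(3),np.mean(F,0).round(2))
E
python3 tq.py
```

```text
14.7 yaw 7.85 q6 1.211 Tz 0.05 0.021 [ 1.59 -1.11 -0.78]
```

>>> move_arm:
  steps:
    - {"x": 0,"y": 0,"z": 0,"wx": 0,"wy": 0,"wz": 4,"jaw": 1}
    - {"x": 0,"y": 0,"z": 0,"wx": 0,"wy": 0,"wz": 4,"jaw": 1}

```text
clock: 14.9
tool_pos: [0.5929, -0.0463, 0.064]
ee_rot: [3.141, -0.008, 0.001]
force: [1.8, -1.6, -1.2]
finger_gap: 0.0234
finger_force: 30.0
```

```bash
python3 tq.py
```

```text
15.3 yaw -0.17 q6 1.351 Tz 0.063 0.034 [ 2.34 -1.8  -1.88]
```

>>> move_arm:
  steps:
    - {"x": 0,"y": 0,"z": 0,"wx": 0,"wy": 0,"wz": 4,"jaw": 1}
    - {"x": 0,"y": 0,"z": 0,"wx": 0,"wy": 0,"wz": 4,"jaw": 1}

```text
clock: 15.5
tool_pos: [0.5929, -0.0463, 0.064]
ee_rot: [3.133, -0.228, 0.001]
force: [3.9, -2.4, -1.7]
finger_gap: 0.0232
finger_force: 30.0
```

```bash
python3 tq.py
```

```text
15.9 yaw -8.17 q6 1.49 Tz 0.082 0.049 [ 3.77 -2.61 -2.51]
```

>>> move_arm:
  steps:
    - {"x": 0,"y": 0,"z": 0,"wx": 0,"wy": 0,"wz": 2,"jaw": 1}
    - {"x": 0,"y": 0,"z": 0,"wx": 0,"wy": 0,"wz": 3,"jaw": 1}

```text
clock: 16.1
tool_pos: [0.5928, -0.0463, 0.064]
ee_rot: [3.12, -0.363, 0.001]
force: [4.4, -4.0, -3.0]
finger_gap: 0.0234
finger_force: 30.0
```

```bash
python3 st.py; python3 tq.py
```

```text
16.1 [ 0.5928 -0.0463  0.064 ] yaw -13.26 q6 1.579 F [ 4.4 -4.  -3. ] T [-0.54  -0.724  0.148] tau6 -0.318 gap 0.023397404692665165
16.5 yaw -13.12 q6 1.577 Tz 0.096 0.031 [ 3.63 -3.23 -3.03]
```

>>> move_arm:
  steps:
    - {"x": 0,"y": 0,"z": 0,"wx": 0,"wy": 0,"wz": 2,"jaw": 1}
    - {"x": 0,"y": 0,"z": 0,"wx": 0,"wy": 0,"wz": 3,"jaw": 1}

```text
clock: 16.7
tool_pos: [0.5928, -0.0463, 0.064]
ee_rot: [3.102, -0.497, 0.001]
force: [3.8, -3.2, -2.6]
finger_gap: 0.0229
finger_force: 30.0
```

```bash
python3 st.py
```

```text
16.7 [ 0.5928 -0.0463  0.064 ] yaw -18.21 q6 1.666 F [ 3.8 -3.2 -2.6] T [-0.597 -0.767  0.185] tau6 -0.318 gap 0.022903961928923303
```

```bash
python3 - <<'E'
from h import *
w7=cv2.resize(cv2.imread("pics/w7.png"),(512,384),interpolation=cv2.INTER_AREA)
for n,f in [("w7",w7),("now",get("wrist")["frame"])]:
    g=cv2.cvtColor(f,cv2.COLOR_BGR2GRAY)[215:252,240:270].astype(int)
    m=(g>85); m[:, :0]=0
    x=f[228:250,238:272]; g=cv2.cvtColor(x,cv2.COLOR_BGR2GRAY); print(n); print("\n".join(" ".join("%3d"%v for v in r) for r in g[:, ::1]))
E
```

```text
w7
 41  41  43  44  37  39  41  42  41  38  41  41  38  39  41  42  40  43  41  39  38  39  40  40  40  39  36  36  40  40  41  38  37  35
 41  39  41  41  40  38  38  42  40  39  41  44  42  42  39  40  41  42  39  37  38  37  37  40  38  39  39  38  38  39  39  38  37  40
 42  41  38  39  43  43  41  42  40  39  43  42  37  37  39  38  37  40  40  39  39  40  39  38  40  40  38  36  39  38  37  39  39  37
 41  40  40  41  42  42  41  40  40  39  40  40  39  37  39  37  38  39  40  38  39  41  40  40  42  40  37  39  40  39  40  41  36  35
 44  42  41  41  40  39  41  40  41  39  38  39  39  41  41  40  38  38  38  40  39  39  38  37  39  38  36  36  38  35  39  40  38  38
 41  40  41  42  40  40  40  39  39  38  42  41  39  40  40  39  38  40  42  38  39  39  40  38  41  39  37  38  39  40  40  36  39  38
 42  43  41  39  41  40  41  39  38  39  39  40  37  38  38  41  39  37  36  38  37  38  37  39  39  38  40  39  38  37  40  38  37  38
 43  44  40  40  41  41  39  40  35  36  39  40  38  35  36  39  40  40  39  37  40  40  39  36  37  39  39  39  40  41  39  43  38  39
 39  38  
[... 4190 characters left out ...]
  44  47  42  45  42
 41  53  47  46  45  44  41  45  43  45  47  48  46  45  41  42  48  42  46  45  44  44  46  47  48  43  47  46  42  48  46  45  43  60
 53  44  46  43  43  44  42  47  47  42  44  42  46  47  49  45  43  41  45  45  45  43  46  45  42  44  46  43  42  46  43  45  41  50
105  55  49  46  46  49  42  42  48  44  49  44  46  42  42  50  44  47  47  47  43  44  45  45  43  42  42  45  47  47  42  47  59  93
168 105  49  43  48  51  46  48  46  49  42  41  45  48  47  44  46  48  45  46  46  44  49  50  45  44  44  45  42  44  52  99 134 163
180 138  63  39  45  40  49  44  46  44  48  45  50  46  47  50  47  46  46  50  46  45  47  46  47  47  44  45  45  43  75 151 177 182
```

No slip (pointer unchanged in the picture). Continue with comparable quick turns.

>>> move_arm:
  steps:
    - {"x": 0,"y": 0,"z": 0,"wx": 0,"wy": 0,"wz": 4,"jaw": 1}
    - {"x": 0,"y": 0,"z": 0,"wx": 0,"wy": 0,"wz": 4,"jaw": 1}

```text
clock: 16.95
tool_pos: [0.5928, -0.0463, 0.064]
ee_rot: [3.059, -0.713, 0.001]
force: [4.0, -4.0, -2.8]
finger_gap: 0.023
finger_force: 30.0
```

```bash
python3 st.py; python3 tq.py
```

```text
16.95 [ 0.5928 -0.0463  0.064 ] yaw -26.26 q6 1.806 F [ 4.  -4.  -2.8] T [-0.566 -0.737  0.189] tau6 -0.367 gap 0.02299962226444429
17.35 yaw -26.12 q6 1.804 Tz 0.073 0.029 [ 3.79 -3.35 -2.34]
```

Released look is the best check (the drive holds by itself): compare the sprung plate's position before/after from the same viewpoint.

>>> move_arm:
  steps:
    - {"x": 0,"y": 0,"z": 0,"wx": 0,"wy": 0,"wz": 0,"jaw": 0.4}
    - {"x": 0,"y": 0,"z": 0,"wx": 0,"wy": 0,"wz": 0,"jaw": 0}
    - {"x": 0,"y": 0,"z": 0,"wx": 0,"wy": 0,"wz": 0,"jaw": -0.3}
    - {"x": 0,"y": 0,"z": 0,"wx": 0,"wy": 0,"wz": 0,"jaw": -0.3}
    - {"x": 0,"y": 0,"z": -1,"wx": 0,"wy": 0,"wz": 0,"jaw": -0.3}

```text
clock: 17.85
tool_pos: [0.5907, -0.0454, 0.0726]
ee_rot: [-3.06, 0.712, 0.007]
force: [-0.4, -0.3, -0.1]
finger_gap: 0.057
finger_force: 0.0
```

>>> move_arm:
  steps:
    - {"x": 0,"y": 0,"z": -3,"wx": 0,"wy": 0,"wz": 0,"jaw": -0.3}
    - {"x": 0,"y": 0,"z": -3.6,"wx": 0,"wy": 0,"wz": 0,"jaw": -0.3}
    - {"x": 0,"y": 0,"z": 0,"wx": 0,"wy": 0,"wz": -8,"jaw": -0.7}
    - {"x": 0,"y": 0,"z": 0,"wx": 0,"wy": 0,"wz": -8,"jaw": -0.7}
    - {"x": 0,"y": 0,"z": 0,"wx": 0,"wy": 0,"wz": -8,"jaw": -0.7}

```text
clock: 18.35
tool_pos: [0.5929, -0.0459, 0.1414]
ee_rot: [3.141, -0.051, 0.002]
force: [0.1, -0.2, -0.5]
finger_gap: 0.0788
finger_force: 0.0
```

>>> move_arm:
  steps:
    - {"x": 0,"y": 0,"z": 0,"wx": 0,"wy": 0,"wz": -8,"jaw": -0.7}
    - {"x": 0,"y": 0,"z": 0,"wx": 0,"wy": 0,"wz": -8,"jaw": -0.7}
    - {"x": 0,"y": 0,"z": 0,"wx": 0,"wy": 0,"wz": -7.4,"jaw": -0.7}
    - {"x": -2.8,"y": 0,"z": 0,"wx": 0,"wy": 0,"wz": 0,"jaw": -0.7}
    - {"x": -2.8,"y": 0,"z": 0,"wx": 0,"wy": 0,"wz": 0,"jaw": -0.7}

```text
clock: 18.85
tool_pos: [0.5402, -0.0662, 0.1407]
ee_rot: [3.087, 0.58, 0.001]
force: [0.1, -0.1, -0.1]
finger_gap: 0.0801
finger_force: 0.0
```

>>> move_arm:
  steps:
    - {"x": -2.75,"y": 0,"z": 0,"wx": 0,"wy": 0,"wz": 0,"jaw": -0.7}
    - {"x": 0,"y": 0,"z": 0,"wx": 0,"wy": 0,"wz": 0,"jaw": -0.7}
    - {"x": 0,"y": 0,"z": 0,"wx": 0,"wy": 0,"wz": 0,"jaw": -0.7}
    - {"x": 0,"y": 0,"z": 0,"wx": 0,"wy": 0,"wz": 0,"jaw": -0.7}

```text
clock: 19.25
tool_pos: [0.5161, -0.0761, 0.1408]
ee_rot: [3.087, 0.578, 0.003]
force: [-0.4, -0.1, 0.1]
finger_gap: 0.0801
finger_force: 0.0
```

```bash
python3 st.py; python3 - <<'E'
from h import *
d=get("wrist"); a=cv2.resize(cv2.imread("pics/w5.png"),(512,384),interpolation=cv2.INTER_AREA)
cv2.imwrite("pics/w8.png",d["frame"])
ga,gb=[cv2.cvtColor(x,cv2.COLOR_BGR2GRAY).astype(float) for x in (a,d["frame"])]
# align on gearbox + ring
for nm,(y0,y1,x0,x1) in {"box":(70,138,214,290),"bar":(226,237,224,280)}.items():
    t=ga[y0:y1,x0:x1].astype(np.float32); r=cv2.matchTemplate(gb[y0-14:y1+14,x0-14:x1+14].astype(np.float32),t,cv2.TM_CCOEFF_NORMED); _,v,_,p=cv2.minMaxLoc(r); print(nm,v,p[0]-14,p[1]-14)
print("w5 center profile / plate sides")
for y in range(145,242): print(y,*["%4d"%g[y,x0:x1].mean() for g in (ga,gb) for x0,x1 in ((245,258),(229,233),(271,275))])
E
```

```text
19.25 [ 0.5161 -0.0761  0.1408] yaw 21.21 q6 0.888 F [-0.4 -0.1  0.1] T [-0.018 -0.022 -0.006] tau6 0.002 gap 0.08008247356817022
box 0.947295606136322 2 -1
bar 0.9756115078926086 2 0
w5 center profile / plate sides
145   93   70   56  127   73   55
146   94   73   56  127   72   56
147   93   73   56  126   73   54
148   94   73   59  127   73   55
149   90   75   61  127   73   55
150   89   81   64  126   72   56
151   91   97   68  125   73   54
152   92  102   69  125   72   54
153   93  103   68  125   72   55
154   94  104   68  121   73   56
155   94  104   68  121   72   54
156   93  103   68  116   72   53
157   92   98   68  112   73   55
158   99   93   69  101   72   53
159  118   97   71   89   71   55
160  144  101   72   90   71   61
161  149   99   71   91   72   70
162  143   92   67   92   72   75
163   96   81   59   92   70   77
164   76   72   53   88   72   79
165   78   70   54   88   70   84
166   79   69   54   91   71   88
167   78   70   54   91   71   89
168   78   70   54   91   71   89
169   77   70   54   93   69   90
170   82   71   51   93   71   89

[... 1713 characters left out ...]
   92  101   93   94
222   93   94   92   92   92   91
223  110  115  111   95   97   95
224  141  140  134  119  118  119
225  117  115  115  146  125  142
226   90   90   90   98   94  104
227   94   90   92   94   95   96
228  119   92  105  119  100  119
229  136   80   97  135   75  129
230  139   63   63  140   55  108
231  140   61   59  141   60   95
232  141   65   65  141   64   91
233  139   66   67  140   66   92
234  137   69   65  138   65   94
235  137   73   66  138   66  101
236  139   80   77  140   72  115
237  129   98   96  129   96  116
238  113  110  109  112  110  110
239  111  111  111  112  112  111
240  112  111  111  113  111  111
241  112  110  111  113  110  111
```

```bash
python3 - <<'E'
from h import *
d=get("wrist"); a=cv2.resize(cv2.imread("pics/w5.png"),(512,384),interpolation=cv2.INTER_AREA)
fs=[cv2.cvtColor(x,cv2.COLOR_BGR2GRAY).astype(float) for x in (a,d["frame"])]
s=ctrl.read_state();M=R.from_rotvec(s["ee_rot"]).as_matrix()
T=lambda v,z:((M.T@(onto(d,252,v,z)-s["tool_pos"]))*1e3)[0]
print("mm/px z.045",T(223,.045)-T(224,.045),"z.038",T(228,.038)-T(229,.038))
def cen(p,r0,r1): q=p[r0:r1]; w=np.clip(q-np.percentile(q,30),0,None); return (w*np.arange(r0,r1)).sum()/w.sum()
def step(p,r0,r1):
    q=np.abs(np.diff(p[r0:r1])); return (q*(np.arange(r0,r1-1)+.5)).sum()/q.sum()
for g in fs:
    for c0,c1 in ((228,240),(241,252),(253,266)):
        p=g[:,c0:c1].mean(1); print((c0,c1),"rim",cen(p,220,228).round(2),"bar front",step(p,226,231).round(2),"base end",step(p,235,240).round(2),"part back",step(p,209,224).round(2) )
print("jaw/pos before: part back x",T(211.9,.048),"now",T(220.8,.048))
g=fs[1]
for y in range(204,240): print(y,g[y,222:288:2].astype(int))
E
```

```text
mm/px z.045 1.0973337438578312 z.038 1.1417656199540787
(228, 240) rim 223.98 bar front 227.84 base end 236.67 part back 216.61
(241, 252) rim 224.11 bar front 227.89 base end 237.15 part back 215.51
(253, 266) rim 224.1 bar front 227.9 base end 237.16 part back 215.7
(228, 240) rim 224.19 bar front 228.42 base end 236.85 part back 213.7
(241, 252) rim 223.45 bar front 227.88 base end 237.06 part back 220.01
(253, 266) rim 223.55 bar front 227.72 base end 237.04 part back 219.31
jaw/pos before: part back x -23.549334665900385 now -33.02109326295964
204 [ 69  67  74 144 143 140 131 132 112 130 119 127 124 110 133 119 129 111
 123 117 132 124 113 123 120  93  94 134  94  48  56  55  53]
205 [ 66  69  73 144 139 141 136 125 113 120 122 128 127 106 133 120 126 113
 122 118 129 126 115 129 122  93  98 134  94  51  53  50  48]
206 [ 70  66  73 144 140 142 134 129 115 121 120 127 126 108 133 121 127 113
 122 119 132 124 115 131 122  96 116 133  88  50  54  51  53]
207 [ 66  67  68 144 140 140 133 127 119 120 120 125 126 108 133 120 130 108
 123 121 123 126 111 132 117  97  96 116  89  53  5
[... 3692 characters left out ...]
 113]
235 [110 125 140  93  69  68  90 139 138 136 135 137 137 136 138 139 136 137
 135 137 136 139 137 138 136 119  66  66  69 127 122 111 118]
236 [110 116 139 101  70  70  97 120 117 117 126 142 142 142 139 139 140 139
 141 141 137 140 139 136 141 128  79  65  86 136 124 112 116]
237 [112 112 124 107  97  98 107 108 104 103 114 133 131 130 131 129 128 129
 126 128 129 130 128 129 128 125 102  84 105 125 118 113 114]
238 [111 112 112 114 109 111 112 111 110 112 113 110 113 113 113 114 113 112
 115 112 114 113 112 112 114 111 112 107 110 116 114 112 115]
239 [111 112 110 111 114 112 108 112 115 113 114 112 115 114 111 111 110 111
 110 113 116 113 116 112 111 110 112 108 110 110 113 116 112]
```

The sprung plate's rim moved 0.74 px ≈ 0.8 mm → about 5 N now (fits: contact near 2.0 rad, turned 2.16). Regrip and turn about 11° more for ~12 N.

>>> move_arm:
  steps:
    - {"x": 2.75,"y": 0,"z": 0,"wx": 0,"wy": 0,"wz": 0,"jaw": -0.3}
    - {"x": 2.75,"y": 0,"z": 0,"wx": 0,"wy": 0,"wz": 0,"jaw": -0.3}
    - {"x": 2.75,"y": 0,"z": 0,"wx": 0,"wy": 0,"wz": 0,"jaw": -0.3}
    - {"x": 0,"y": 0,"z": 2,"wx": 0,"wy": 0,"wz": 0,"jaw": -0.3}
    - {"x": 0,"y": 0,"z": 2,"wx": 0,"wy": 0,"wz": 0,"jaw": -0.3}

```text
clock: 19.85
tool_pos: [0.594, -0.0457, 0.1001]
ee_rot: [3.087, 0.58, 0.004]
force: [-1.2, -0.1, 0.6]
finger_gap: 0.0609
finger_force: 0.0
```

>>> move_arm:
  steps:
    - {"x": 0,"y": 0,"z": 0,"wx": 0,"wy": 0,"wz": 0,"jaw": -0.3}
    - {"x": 0,"y": 0,"z": 0,"wx": 0,"wy": 0,"wz": 0,"jaw": -0.3}
    - {"x": 0,"y": 0,"z": 0,"wx": 0,"wy": 0,"wz": 0,"jaw": -0.3}
    - {"x": 0,"y": 0,"z": 0,"wx": 0,"wy": 0,"wz": 0,"jaw": -0.3}

```text
clock: 20.25
tool_pos: [0.5927, -0.0466, 0.1014]
ee_rot: [3.087, 0.577, 0.004]
force: [0.0, 0.1, 0.6]
finger_gap: 0.0611
finger_force: 0.0
```

```bash
python3 - <<'E'
from h import *
s=ctrl.read_state();M=R.from_rotvec(s["ee_rot"]).as_matrix();print(s["clock"],s["tool_pos"],M.T@(np.array([.5928,-.0462,.064])-s["tool_pos"])*100,s["finger_gap"])
E
```

```text
20.25 [ 0.5926805  -0.04659616  0.1014351 ] [ 0.01715354 -0.03806912  3.7435056 ] 0.061104275429594075
```

>>> move_arm:
  steps:
    - {"x": 0,"y": -0.05,"z": 1.5,"wx": 0,"wy": 0,"wz": 0,"jaw": -0.3}
    - {"x": 0,"y": 0,"z": 1.5,"wx": 0,"wy": 0,"wz": 0,"jaw": -0.3}
    - {"x": 0,"y": 0,"z": 0.5,"wx": 0,"wy": 0,"wz": 0,"jaw": -0.3}
    - {"x": 0,"y": 0,"z": 0,"wx": 0,"wy": 0,"wz": 0,"jaw": -0.3}
    - {"x": 0,"y": 0,"z": 0,"wx": 0,"wy": 0,"wz": 0,"jaw": -0.3}

```text
clock: 20.75
tool_pos: [0.5912, -0.0458, 0.0645]
ee_rot: [-3.088, -0.578, 0.001]
force: [-0.6, 0.3, -0.2]
finger_gap: 0.0612
finger_force: 0.0
```

```bash
python3 - <<'E'
from h import *
s=ctrl.read_state();M=R.from_rotvec(s["ee_rot"]).as_matrix();print(s["clock"],s["tool_pos"],M.T@(np.array([.5928,-.0462,.064])-s["tool_pos"])*100,s["finger_gap"])
E
```

```text
20.75 [ 0.59119416 -0.0458417   0.06448852] [0.13680194 0.09148079 0.04872524] 0.06124341116319131
```

>>> move_arm:
  steps:
    - {"x": 0.1,"y": 0.05,"z": 0,"wx": 0,"wy": 0,"wz": 0,"jaw": 0}
    - {"x": 0,"y": 0,"z": 0,"wx": 0,"wy": 0,"wz": 0,"jaw": 0.2}
    - {"x": 0,"y": 0,"z": 0,"wx": 0,"wy": 0,"wz": 0,"jaw": 0.4}
    - {"x": 0,"y": 0,"z": 0,"wx": 0,"wy": 0,"wz": 0,"jaw": 0.5}
    - {"x": 0,"y": 0,"z": 0,"wx": 0,"wy": 0,"wz": 0,"jaw": 0.6}

```text
clock: 21.25
tool_pos: [0.5926, -0.046, 0.0651]
ee_rot: [3.088, 0.578, 0.0]
force: [1.0, 0.6, 0.4]
finger_gap: 0.0249
finger_force: 0.0
```

>>> move_arm:
  steps:
    - {"x": 0,"y": 0,"z": 0,"wx": 0,"wy": 0,"wz": 0,"jaw": 0.8}
    - {"x": 0,"y": 0,"z": 0,"wx": 0,"wy": 0,"wz": 0,"jaw": 1}
    - {"x": 0,"y": 0,"z": 0,"wx": 0,"wy": 0,"wz": 0,"jaw": 1}
    - {"x": 0,"y": 0,"z": 0,"wx": 0,"wy": 0,"wz": 0,"jaw": 1}
    - {"x": 0,"y": 0,"z": 0,"wx": 0,"wy": 0,"wz": 0,"jaw": 1}

```text
clock: 21.75
tool_pos: [0.5927, -0.0462, 0.0651]
ee_rot: [3.088, 0.578, 0.0]
force: [0.5, -1.2, 0.9]
finger_gap: 0.0232
finger_force: 30.0
```

```bash
python3 st.py
```

```text
21.75 [ 0.5927 -0.0462  0.0651] yaw 21.19 q6 0.978 F [ 0.5 -1.2  0.9] T [-0.251 -0.004  0.065] tau6 0.004 gap 0.023183447206140767
```

>>> move_arm:
  steps:
    - {"x": 0,"y": 0,"z": 0,"wx": 0,"wy": 0,"wz": 4,"jaw": 1}
    - {"x": 0,"y": 0,"z": 0,"wx": 0,"wy": 0,"wz": 4,"jaw": 1}
    - {"x": 0,"y": 0,"z": 0,"wx": 0,"wy": 0,"wz": 3.5,"jaw": 1}

```text
clock: 22.05
tool_pos: [0.5927, -0.0463, 0.0651]
ee_rot: [3.13, 0.263, 0.0]
force: [0.2, -1.7, -0.3]
finger_gap: 0.0232
finger_force: 30.0
```

```bash
python3 st.py; python3 tq.py
```

```text
22.05 [ 0.5927 -0.0463  0.0651] yaw 9.59 q6 1.181 F [ 0.2 -1.7 -0.3] T [-0.271  0.007  0.297] tau6 -0.2 gap 0.023244368170972262
22.45 yaw 9.73 q6 1.178 Tz 0.163 0.027 [ 0.21 -2.01  0.92]
```

Release, lift and look again from the same viewpoint.

>>> move_arm:
  steps:
    - {"x": 0,"y": 0,"z": 0,"wx": 0,"wy": 0,"wz": 0,"jaw": 0.4}
    - {"x": 0,"y": 0,"z": 0,"wx": 0,"wy": 0,"wz": 0,"jaw": 0}
    - {"x": 0,"y": 0,"z": 0,"wx": 0,"wy": 0,"wz": 0,"jaw": -0.3}
    - {"x": 0,"y": 0,"z": 0,"wx": 0,"wy": 0,"wz": 0,"jaw": -0.3}
    - {"x": 0,"y": 0,"z": -1,"wx": 0,"wy": 0,"wz": 0,"jaw": -0.3}

```text
clock: 22.95
tool_pos: [0.5908, -0.0454, 0.0735]
ee_rot: [-3.129, -0.265, 0.006]
force: [0.7, 0.1, -0.2]
finger_gap: 0.057
finger_force: 0.0
```

>>> move_arm:
  steps:
    - {"x": 0,"y": 0,"z": -3,"wx": 0,"wy": 0,"wz": 0,"jaw": -0.3}
    - {"x": 0,"y": 0,"z": -3.55,"wx": 0,"wy": 0,"wz": 0,"jaw": -0.3}
    - {"x": 0,"y": 0,"z": 0,"wx": 0,"wy": 0,"wz": -5.8,"jaw": -0.7}
    - {"x": 0,"y": 0,"z": 0,"wx": 0,"wy": 0,"wz": -5.7,"jaw": -0.7}
    - {"x": -2.8,"y": 0,"z": 0,"wx": 0,"wy": 0,"wz": 0,"jaw": -0.7}

```text
clock: 23.45
tool_pos: [0.5689, -0.0558, 0.1422]
ee_rot: [3.086, 0.583, 0.007]
force: [-0.2, 0.3, -0.0]
finger_gap: 0.0791
finger_force: 0.0
```

>>> move_arm:
  steps:
    - {"x": -2.8,"y": 0,"z": 0,"wx": 0,"wy": 0,"wz": 0,"jaw": -0.7}
    - {"x": -2.7,"y": 0,"z": 0,"wx": 0,"wy": 0,"wz": 0,"jaw": -0.7}
    - {"x": 0,"y": 0,"z": 0,"wx": 0,"wy": 0,"wz": 0,"jaw": -0.7}
    - {"x": 0,"y": 0,"z": 0,"wx": 0,"wy": 0,"wz": 0,"jaw": -0.7}
    - {"x": 0,"y": 0,"z": 0,"wx": 0,"wy": 0,"wz": 0,"jaw": -0.7}

```text
clock: 23.95
tool_pos: [0.5165, -0.0759, 0.1413]
ee_rot: [3.087, 0.578, 0.003]
force: [-0.4, -0.3, 0.4]
finger_gap: 0.08
finger_force: 0.0
```

```bash
python3 st.py; python3 - <<'E'
from h import *
d=get("wrist"); cv2.imwrite("pics/w9.png",d["frame"])
a=cv2.resize(cv2.imread("pics/w5.png"),(512,384),interpolation=cv2.INTER_AREA)
for n,f in (("w5",a),("w8",cv2.imread("pics/w8.png")),("w9",d["frame"])):
    g=cv2.cvtColor(f,cv2.COLOR_BGR2GRAY).astype(float); p=g[:,244:266].mean(1)
    k=220+np.argmax(p[220:228]); b=min(p[k-2],p[k+2]); w=np.clip(p[k-1:k+2]-b,0,None); rim=(w*np.arange(k-1,k+2)).sum()/w.sum()
    # half-level crossings for bar top front and base end
    def cross(l,r0,r1): return next(y+(l-p[y])/(p[y+1]-p[y]) for y in range(r0,r1) if (p[y]-l)*(p[y+1]-l)<=0 and p[y]!=p[y+1])
    print(n,"rim",rim.round(2),"bar",cross(115,k+1,235),"end",cross(125,k+8,242),"part back",cross(108,205,k), p[k-3:k+6].astype(int))
    # ring mark: darkest on ring annulus region
    x0,y0=378/1.5,155/1.5
s=ctrl.read_state()
def ring(f,cx,cy):
    g=cv2.cvtColor(f,cv2.COLOR_BGR2GRAY).astype(float); th=np.radians(np.arange(60,160,.5))
    v=[np.mean([cv2.getRectSubPix(g.astype(np.float32),(1,1),(float(cx+r*np.cos(t)),float(cy+r*np.sin(t))))[0,0] for r in (21,23,25,27)]) for t in th]
    v=np.array(v); w=np.clip(np.median(v)-25-v,0,None); return np.degrees((w*th).sum()/w.sum()) if w.sum() else None
rd=lambda f,n:print("ring",n,ring(f,*c))
c=(377.5/1.5,157/1.5); rd(a,"w5")
k=proj(d,[.5925,-.0461,.058]); print(k); c=k; rd(d["frame"],"w9")
E
```

```text
23.95 [ 0.5165 -0.0759  0.1413] yaw 21.21 q6 0.888 F [-0.4 -0.3  0.4] T [ 0.022 -0.006 -0.018] tau6 0.002 gap 0.07997778738707312
w5 rim 224.07 bar 225.10569105691056 end 237.2740524781341 part back 211.960843373494 [ 91  93 110 141 117  90  94 118 135]
w8 rim 224.77 bar 227.82608695652175 end 237.25069637883007 part back 220.664 [ 92  94 118 145 100  95 119 135 139]
w9 rim 226.2 bar 227.9090909090909 end 237.5409252669039 part back 222.23423423423424 [ 92  90 108 144 131 113 135 138 140]
ring w5 114.82822242244463
[254.71956858 102.43983937]
ring w9 114.59192125199607
```

Plate now pressed in about 2.1 mm, which gives about 12–13 N. The ring mark is unchanged (within 0.3°) and the gripper is clear of everything. Handing in.

```bash
python3 -c "
from bench import ctrl
print(ctrl.close_job())"
```

```text
the job is handed in; nothing more can be done
None
```

The transformer is upright in the large grey jig, clamped at about 12–13 N estimated from the sprung plate's travel; the coarse ring hasn't moved, nothing else was touched, and the job is handed in at about 24 s.

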